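# Sweep the shaker washers through the gate into the parts slot

### The arm

A 7-joint arm with a two-finger parallel gripper is mounted at the origin on the work surface. World frame = base frame: x ahead of the robot, y to its left, z up, the work surface at z = 0. Lengths are in m, angles in rad, forces in N, time in s.
With the tool pointing down it reaches from about 0.425 to 0.8 m from the base axis. Payload 8.3 kg.
Tool frame: the origin (TCP) lies between the finger pads; the fingertips stand 19 mm ahead of it and the grasp point (between the pads) is the TCP; z points along the fingers, y is the line along which they close (so a half turn about z gives the same grasp; the last joint's range is limited). The gripper opens to 85 mm and grips with 20 to 120 N. Pads are 22 mm wide; open, the fingers measure 114 mm over their backs; the gripper's body (76 mm by 85 mm) begins 54 mm behind the grasp point. The pads swing forward as they close: fully open they stand 13 mm farther back than shut.
Start: joints at [-1.381, 0.383, 0.016, 1.37, -0.006, 1.388, -0.046], TCP at [0.156, 0.605, 0.25] pointing down, gripper open.
Joint ranges: [-2.95, 2.95], [-0.25, 2.06], [-1.52, 1.56], [0.18, 2.33], [-1.44, 4.58], [0.02, 2.06], [-3.01, 3.01]. Speed limits (rad/s): [2.39, 2.39, 3.01, 3.01, 3.14, 3.14, 3.14].

### API

Orientations are given as a unit quaternion [w, x, y, z].
In Python, from rig import bot, imaging, order gives the robot as it stands.
- The arm moves only by the shell command python3 -m jog 'ROWS' [OPENING] [FORCE]. ROWS is JSON, a list of rows, each an object of numbers: "x", "y", "z": the shift along the tool's x, y, z in m; "ax", "ay", "az": the turn, a rotation vector about the tool's x, y, z in rad. In form: [{"x": .., "y": .., "z": .., "ax": .., "ay": .., "az": ..}, ...]. A call has exactly 10 rows; each row shifts and turns the commanded pose from where the row before left it, along the tool's axes as they then stand; what a row does not reach is not made up. A row lasts 1/8 s, in which the tool goes at most 62.5 mm and 10.7 degrees, less where a joint would pass 70% of its speed; a pose out of reach is approached as far as the arm can. A call is refused whole if a number of a shift passes 0.0625 or a number of a turn 0.188, either way. A call with a gripper value outside its range is refused whole. OPENING is the opening, from 0 (shut) to 1 (fully open), set as the call begins (- or left out, the last holds). The fingers move at their own pace and stop on an object; FORCE is the grip in N (left out, the last holds). Time passes only in rows, so rows that do not move let the fingers close, or fill a call up. It gives the time, the measured TCP pose, the force, the opening and the grip force at its end, in the units of the state.
- bot.sense(): the state, without advancing time (a new reading comes with each control period).
- imaging.read_camera(name): name is "scene" or "top"; returns the picture (480x640x3 uint8, red, green, blue); there is no depth.
- imaging.get_calibration(name): a dict with "fx", "fy", "cx", "cy" (pixels), "xyz" and "attitude" of the camera in the world. Camera axes: x right, y down, z forward; pixel columns grow to the right and rows downward; lengths in m; the calibration is good to about 2 mm. A picture is of the moment at which its call begins. get_calibration takes no time and is no camera call.
- order.job_done(): hands the job in; it is judged then, once.
The state is a dict: "time_s": time; "q": joint angles; "qvel": joint speeds; "tau": joint torques, N m; "tcp_pos": TCP position; "ee_rot": TCP orientation; "contact_force": force on the tool from outside, world axes, zero at the start; "moment": the same for the moment, N m; "opening": finger opening in m; "grip_force": force on a finger pad.
Only numpy, scipy, OpenCV 4.12 (cv2) and the standard library are available. Lean on these libraries where they do the work, as an engineer would, in place of code of your own. Each camera call takes 0.05 s, during which the arm holds its last target. There are 200 camera calls.

### The job

Clear the three loose steel washers left from the shaker clamps: with the fingertips, push each one along the deck of the white parts tray, through the narrow gate in its fence, so that it drops into the slot behind, one washer at a time. Do not pick any washer up, and leave the two hex nuts and everything else where they are.

Things in the scene. Friction and masses are not known exactly. Their poses are not given: they have to be found in the camera images.
- tray: fixed white plastic parts tray, 280 mm (its x) by 326 mm (its y); origin at bench level, z = 0. Sizes below are in its frame, mm. Flat deck 60 above the origin, free area x -134..134, y -134..130, with a rim 10 high and 6 thick on both x sides and the -y side. Washers and nuts lie on it in any order at x -87..87, y -87..52, centres over 50 apart. Level ledges flank the slot behind the fence.
- gate (a point): middle of the gate at deck level (tray frame 0, 130, 60 mm), axes as the tray's; push through it along the tray's +y. The fence across the deck's +y end is aluminium, 25 mm high, 6 mm thick (y 130..136); the gate is its one gap, 42 mm wide, centred on x = 0, with round posts (4 mm radius, 27 mm high, y 129.5..137.5) at its ends. The deck ends at y = 130, under the gate.
- slot (a point): centre of the slot's floor (tray frame 0, 155, 6 mm). The slot is open-topped, x -40..40, y 130..180 mm, its floor 54 mm below the deck; the outer wall beyond it is 6 mm thick, its top 10 mm above the deck. A washer pushed until its centre is 5 to 10 mm past the deck's edge (y = 130) tips and drops in; the fingers need not go through the gate.
- washer1_mid (a point): thick plain steel washer lying flat on the tray's deck: round, 32 mm outside diameter, 16 mm hole, 8 mm thick, about 38 g; this point is its centre, half-way up (4 mm above its underside); z is its axis
- washer2_mid (a point): thick plain steel washer lying flat on the tray's deck: round, 32 mm outside diameter, 16 mm hole, 8 mm thick, about 38 g; this point is its centre, half-way up (4 mm above its underside); z is its axis
- washer3_mid (a point): thick plain steel washer lying flat on the tray's deck: round, 32 mm outside diameter, 16 mm hole, 8 mm thick, about 38 g; this point is its centre, half-way up (4 mm above its underside); z is its axis
- nut1_mid (a point): steel hex nut lying flat on the tray's deck, not to be moved: six-sided, 30 mm across flats (35 mm across corners), 16 mm tall, about 65 g; this point is its centre, half-way up
- nut2_mid (a point): steel hex nut lying flat on the tray's deck, not to be moved: six-sided, 30 mm across flats (35 mm across corners), 16 mm tall, about 65 g; this point is its centre, half-way up
- vial: small amber glass vial with a white cap, 24 mm diameter, 42 mm tall, standing on the ledge at the -x side of the slot; origin at the centre of its underside; bystander
- bolt: steel hex bolt standing on its head on the ledge at the +x side of the slot, 20 mm across flats, 38 mm tall; origin at the centre of its underside; bystander
- bottle: clear bottle with blue cap, 68 mm diameter, 160 mm tall, on the bench to the left; origin at the centre of its underside; bystander
- beaker: glass beaker, 72 mm diameter, 90 mm tall, on the bench to the left; origin at the centre of its underside; bystander
- wrench: steel wrench 170 mm long lying on the bench beyond the tray; bystander
- flask: conical glass flask, 84 mm diameter at the foot, 118 mm tall, on the bench to the right; origin at the centre of its underside; bystander

How it is judged:
By the outcome, as a careful person would: the job done as asked, in the order asked, and still so for the second after the job is handed in, with the robot touching nothing.
It also fails if it takes over 61 s, if anything falls off the work surface, if the arm or the gripper's body presses on something with over 40 N, if the wrist force passes 120 N, or if a joint passes its speed limit or range.

## Working session

There is one attempt and no reset: what is moved stays moved. The work goes in short steps, Python scripts to look and compute and a shell command to move; the robot and the scene stay as the last step left them, time stands still between calls to the robot, and variables do not carry over. Pictures are saved under pics/ and viewed, at most 10 in all, crops included, and the job is handed in when it is done.

```bash
mkdir -p pics; python3 - <<'E'
from rig import bot, imaging
import cv2
s=bot.sense();print({k:s[k] for k in('time_s','tcp_pos','ee_rot','opening','contact_force')})
for n in('scene','top'):
    im=imaging.read_camera(n);cv2.imwrite(f'pics/{n}0.png',im[:,:,::-1]);print(n,imaging.get_calibration(n))
E
```

```text
{'time_s': 0.0, 'tcp_pos': array([0.15617258, 0.60468229, 0.24926678]), 'ee_rot': array([-9.40169768e-05,  1.26028847e-01,  9.92026087e-01, -9.81565293e-04]), 'opening': 0.08514208976129159, 'contact_force': array([0.17519121, 0.07505194, 0.22232307])}
scene {'fx': 461.11899674158553, 'fy': 461.11899674158553, 'cx': 321.3975128077711, 'cy': 242.85821558413622, 'xyz': array([ 1.28319722, -0.19868036,  0.91839903]), 'attitude': array([-0.27244652,  0.74738085,  0.56781502, -0.21161487])}
top {'fx': 481.7542457884821, 'fy': 481.7542457884821, 'cx': 315.3578536766763, 'cy': 243.04842211704084, 'xyz': array([ 0.47005809, -0.03447149,  1.48785798]), 'attitude': array([ 0.03065029, -0.70305238,  0.70996101, -0.02707907])}
```

View pics/top0.png

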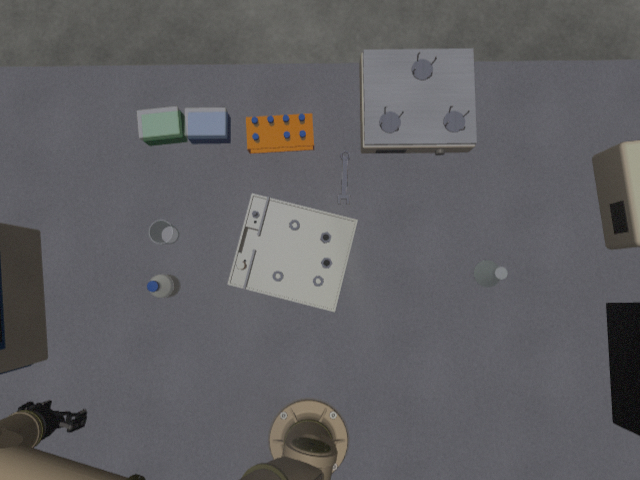

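View pics/scene0.png

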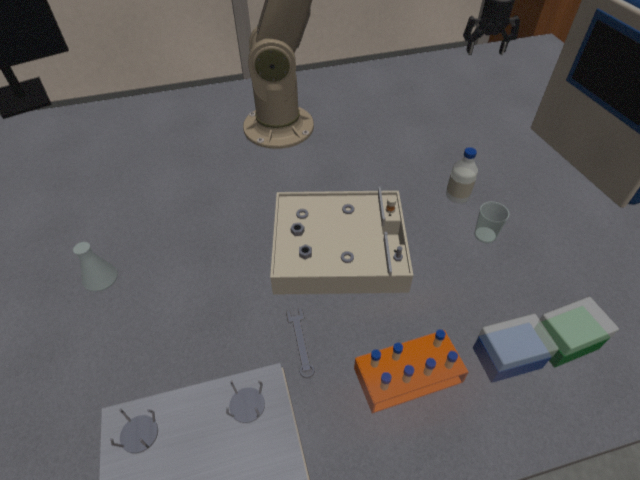

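```bash
python3 - <<'E'
import cv2,numpy as np
a=cv2.imread('pics/top0.png')[185:320,220:365];b=cv2.imread('pics/scene0.png')[180:300,265:420]
cv2.imwrite('pics/ct.png',cv2.resize(a,None,fx=4.4,fy=4.4,interpolation=cv2.INTER_CUBIC))
cv2.imwrite('pics/cs.png',cv2.resize(b,None,fx=5,fy=5,interpolation=cv2.INTER_CUBIC))
E
```

```text
(no output)
```

View pics/ct.png

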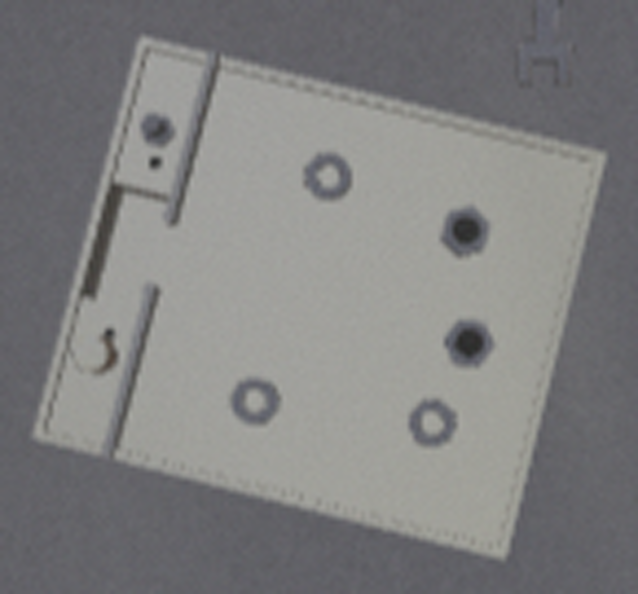

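View pics/cs.png

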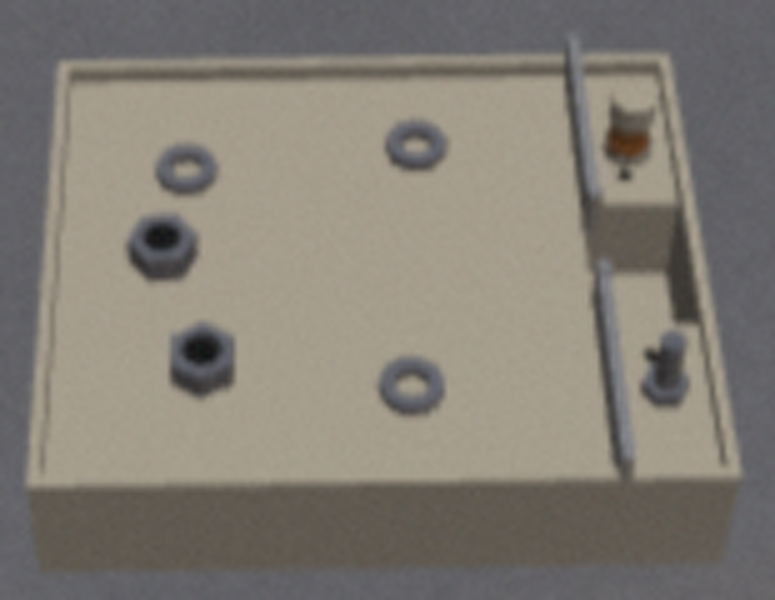

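```bash
cat > h.py <<'E'
import numpy as np,cv2
from scipy.optimize import least_squares
from scipy.spatial.transform import Rotation as R
from rig import bot,imaging
CAL={n:imaging.get_calibration(n) for n in('scene','top')}
def rot(q): return R.from_quat([q[1],q[2],q[3],q[0]])
def proj(n,P):
    c=CAL[n];p=rot(c['attitude']).inv().apply(np.atleast_2d(P)-c['xyz'])
    return np.c_[c['fx']*p[:,0]/p[:,2]+c['cx'],c['fy']*p[:,1]/p[:,2]+c['cy']]
def ray(n,uv,z):
    c=CAL[n];d=rot(c['attitude']).apply([(uv[0]-c['cx'])/c['fx'],(uv[1]-c['cy'])/c['fy'],1])
    return c['xyz']+d*(z-c['xyz'][2])/d[2]
def t2w(T,p): 
    p=np.atleast_2d(p);return R.from_euler('z',T[2]).apply(p)+[T[0],T[1],0]
def w2t(T,p):
    return R.from_euler('z',-T[2]).apply(np.atleast_2d(p)-[T[0],T[1],0])
E
python3 - <<'E'
from h import *
K=[[.14,.186,.07],[.14,-.14,.07],[-.14,-.14,.07],[-.14,.186,.07]]
tp=np.array([(142,38),(606,153),(506,558),(35,438)])
sc=np.array([(740,478),(28,488),(60,62),(668,57)])
tp=(tp+.5)/4.4-.5+[220,185]; sc=(sc+.5)/5-.5+[265,180]
def res(v,sep):
    return np.r_[(proj('top',t2w(v,K))-tp).ravel()*sep[0],(proj('scene',t2w(v,K))-sc).ravel()*sep[1]]
for sep in((1,0),(0,1),(1,1)):
    o=least_squares(res,[.45,.0,-.25],args=(sep,));print(o.x.round(4),np.sqrt((o.fun**2).mean()))
    if sep==(1,1): T=o.x; print(o.fun.reshape(-1,2).round(2).tolist())
np.save('T.npy',T)
W=dict(A=[(328,177),(411,386)],B=[(256,402),(416,145)],C=[(433,423),(186,169)])
N=dict(n1=[(466,231),(203,357)],n2=[(469,343),(163,246)],postp=[(172,222),(604,264)],postm=[(153,289),(594,200)])
for z,D in((.066,W),(.068,N)):
    for k,(a,b) in D.items():
        zz=.087 if 'post' in k else z
        a=ray('top',(np.array(a)+.5)/4.4-.5+[220,185],zz);b=ray('scene',(np.array(b)+.5)/5-.5+[265,180],zz)
        m=(a+b)/2;print(k,a.round(4)[:2],b.round(4)[:2],'tray',w2t(T,a)[0].round(4)[:2],w2t(T,b)[0].round(4)[:2],'rad',np.hypot(*m[:2]).round(3))
print('gate',t2w(T,[0,.13,.06]))
E
```

```text
[ 0.5555  0.0167 -0.2567] 0.23470787946868982
[ 0.5537  0.0181 -0.2589] 0.23036053145593594
[ 0.5547  0.0175 -0.2578] 0.42518705758617453
[[-0.58, -0.17], [0.23, 0.29], [0.04, 0.6], [-0.69, 0.32], [0.43, 0.5], [-0.62, 0.37], [-0.54, 0.4], [0.15, -0.16]]
A [0.6414 0.0346] [0.6412 0.0344] tray [0.0794 0.0387] [0.0794 0.0384] rad 0.642
B [0.4902 0.0837] [0.4896 0.0847] tray [-0.0792  0.0477] [-0.0801  0.0485] rad 0.497
C [ 0.4751 -0.0346] [ 0.4739 -0.034 ] tray [-0.0637 -0.0706] [-0.0649 -0.0703] rad 0.476
n1 [ 0.6036 -0.0581] [ 0.599  -0.0563] tray [ 0.0666 -0.0606] [ 0.0616 -0.0601] rad 0.604
n2 [ 0.5283 -0.0593] [ 0.5243 -0.0581] tray [-0.006  -0.0809] [-0.0101 -0.0808] rad 0.53
postp [0.6098 0.1375] [0.6104 0.1407] tray [0.0227 0.1301] [0.0225 0.1334] rad 0.626
postm [0.5653 0.1501] [0.5694 0.1508] tray [-0.0235  0.1309] [-0.0198  0.1327] rad 0.587
gate [[0.58782388 0.14315634 0.06      ]]
```

```bash
cat >> h.py <<'E'
def go(x,y,z,ang):
    "tray mm goal of TCP, world z, ang = push direction, deg ccw from tray +y; prints shift in tool axes now, and az"
    T=np.load('T.npy');s=bot.sense();Rt=rot(s['ee_rot']);g=t2w(T,[x/1e3,y/1e3,0])[0];g[2]=z
    phi=np.pi/2+T[2]+np.radians(ang);goal=R.from_matrix(np.c_[[np.cos(phi),np.sin(phi),0],[np.sin(phi),-np.cos(phi),0],[0,0,-1]])
    print('t',round(s['time_s'],2),'world d',(g-s['tcp_pos']).round(4),'tool shift',Rt.inv().apply(g-s['tcp_pos']).round(4),'rotvec',(Rt.inv()*goal).as_rotvec().round(3),'in goal axes',goal.inv().apply(g-s['tcp_pos']).round(4),'tray now',(w2t(T,s['tcp_pos'])[0]*1e3).round(1),'F',s['contact_force'].round(1))
E
python3 -c "
from h import *
go(114,22.7,.15,65.3)"
```

```text
t 0.1 world d [ 0.5145 -0.5944 -0.0994] tool shift [-0.6468 -0.4467  0.1002] rotvec [-0.002  0.     0.436] in goal axes [-0.775  -0.1318  0.0994] tray now [-535.1  466.3  249.4] F [-0.8  1.4  0.4]
```

```bash
python3 -m jog '[{"x":-0.048,"y":-0.033},{"x":-0.048,"y":-0.033},{"x":-0.048,"y":-0.033},{"x":-0.048,"y":-0.033},{"x":-0.048,"y":-0.033},{"x":-0.048,"y":-0.033},{"x":-0.048,"y":-0.033},{"x":-0.048,"y":-0.033},{"x":-0.048,"y":-0.033},{"x":-0.048,"y":-0.033}]' 0.165 20
python3 -c "
from h import *
go(114,22.7,.15,65.3)"
```

```text
t 0.1 world d [ 0.5145 -0.5944 -0.0994] tool shift [-0.6468 -0.4467  0.1002] rotvec [-0.002  0.     0.436] in goal axes [-0.775  -0.1318  0.0994] tray now [-535.1  466.3  249.4] F [-0.8  1.4  0.4]invalid input
```

```bash
python3 -m jog '[{"x":-0.048,"y":-0.033,"z":0,"ax":0,"ay":0,"az":0},{"x":-0.048,"y":-0.033,"z":0,"ax":0,"ay":0,"az":0},{"x":-0.048,"y":-0.033,"z":0,"ax":0,"ay":0,"az":0},{"x":-0.048,"y":-0.033,"z":0,"ax":0,"ay":0,"az":0},{"x":-0.048,"y":-0.033,"z":0,"ax":0,"ay":0,"az":0},{"x":-0.048,"y":-0.033,"z":0,"ax":0,"ay":0,"az":0},{"x":-0.048,"y":-0.033,"z":0,"ax":0,"ay":0,"az":0},{"x":-0.048,"y":-0.033,"z":0,"ax":0,"ay":0,"az":0},{"x":-0.048,"y":-0.033,"z":0,"ax":0,"ay":0,"az":0},{"x":-0.048,"y":-0.033,"z":0,"ax":0,"ay":0,"az":0}]' 0.165 21
python3 -c "
from h import *
go(114,22.7,.15,65.3)"
```

```text
time_s: 1.35
tcp_pos: [0.5393, 0.1641, 0.25]
ee_rot: [-0.0, 0.126, 0.992, -0.0]
contact_force: [1.0, 1.8, 0.2]
opening: 0.0139
grip_force: 0.0
t 1.35 world d [ 0.1314 -0.1538 -0.1   ] tool shift [-0.1657 -0.1161  0.1   ] rotvec [-0.    -0.     0.437] in goal axes [-0.1992 -0.0352  0.1   ] tray now [-52.3 137.9 250. ] F [1.  1.8 0.2]
```

```bash
python3 -m jog '[{"x":-0.0414,"y":-0.029,"z":0.02,"ax":0,"ay":0,"az":0},{"x":-0.0414,"y":-0.029,"z":0.025,"ax":0,"ay":0,"az":0},{"x":-0.0414,"y":-0.029,"z":0.025,"ax":0,"ay":0,"az":0},{"x":-0.0415,"y":-0.0291,"z":0.025,"ax":0,"ay":0,"az":0},{"x":0,"y":0,"z":0,"ax":0,"ay":0,"az":0.146},{"x":0,"y":0,"z":0.01,"ax":0,"ay":0,"az":0.146},{"x":0,"y":0,"z":0.02,"ax":0,"ay":0,"az":0.145},{"x":0,"y":0,"z":0.02,"ax":0,"ay":0,"az":0},{"x":0,"y":0,"z":0.01,"ax":0,"ay":0,"az":0},{"x":0,"y":0,"z":0,"ax":0,"ay":0,"az":0}]'
python3 - <<'E'
from h import *
go(114,22.7,.081,65.3)
for n,(r,c) in dict(top=((170,300),(230,380)),scene=((160,320),(250,420))).items():
    im=imaging.read_camera(n);cv2.imwrite(f'pics/{n}1.png',cv2.resize(im[r[0]:r[1],c[0]:c[1],::-1],None,fx=4,fy=4,interpolation=cv2.INTER_CUBIC)[:600])
E
```

```text
time_s: 2.6
tcp_pos: [0.6693, 0.0118, 0.0942]
ee_rot: [-0.001, 0.337, 0.941, -0.0]
contact_force: [-0.2, 0.3, -0.5]
opening: 0.0142
grip_force: 0.0
t 2.6 world d [ 0.0014 -0.0015 -0.0132] tool shift [-0.002  -0.0002  0.0132] rotvec [-0.001 -0.001  0.001] in goal axes [-0.002  -0.0002  0.0132] tray now [112.3  23.7  94.2] F [-0.2  0.3 -0.5]
```

View pics/scene1.png

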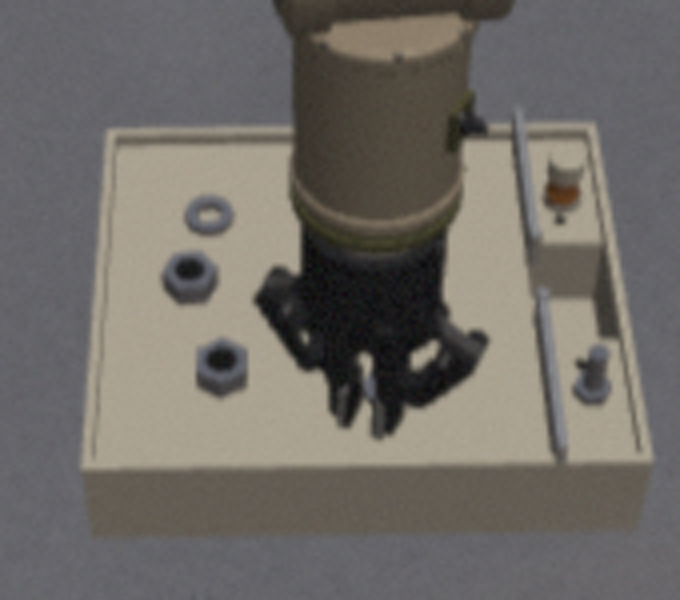

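```bash
python3 -m jog '[{"x":0,"y":0,"z":0.007,"ax":0,"ay":0,"az":0},{"x":0,"y":0,"z":0.006,"ax":0,"ay":0,"az":0},{"x":0,"y":0,"z":0,"ax":0,"ay":0,"az":0},{"x":0.005,"y":0,"z":0,"ax":0,"ay":0,"az":0},{"x":0.007,"y":0,"z":0,"ax":0,"ay":0,"az":0},{"x":0.009,"y":0,"z":0,"ax":0,"ay":0,"az":0},{"x":0.009,"y":0,"z":0,"ax":0,"ay":0,"az":0},{"x":0.009,"y":0,"z":0,"ax":0,"ay":0,"az":0},{"x":0.009,"y":0,"z":0,"ax":0,"ay":0,"az":0},{"x":0.009,"y":0,"z":0,"ax":0,"ay":0,"az":0}]'
python3 - <<'E'
from h import *
go(-0+.9085*25.4,75-.418*25.4,.081,65.3)
E
```

```text
time_s: 3.95
tcp_pos: [0.6255, 0.0484, 0.0823]
ee_rot: [0.0, 0.338, 0.941, -0.0]
contact_force: [0.2, -0.4, 0.4]
opening: 0.0138
grip_force: 0.1
t 3.95 world d [-0.032   0.0254 -0.0013] tool shift [ 0.0409 -0.0008  0.0013] rotvec [-0.     0.    -0.001] in goal axes [ 0.0409 -0.0007  0.0013] tray now [60.5 48.  82.3] F [ 0.2 -0.4  0.4]
```

```bash
python3 -m jog '[{"x":0.008,"y":0,"z":0.001,"ax":0,"ay":0,"az":0},{"x":0.009,"y":0,"z":0,"ax":0,"ay":0,"az":0},{"x":0.009,"y":0,"z":0,"ax":0,"ay":0,"az":0},{"x":0.007,"y":0,"z":0,"ax":0,"ay":0,"az":0},{"x":0.005,"y":0,"z":0,"ax":0,"ay":0,"az":0},{"x":0.003,"y":0,"z":0,"ax":0,"ay":0,"az":0},{"x":0,"y":0,"z":0,"ax":0,"ay":0,"az":0},{"x":-0.01,"y":0,"z":0,"ax":0,"ay":0,"az":0},{"x":-0.04,"y":0,"z":-0.02,"ax":0,"ay":0,"az":0},{"x":-0.04,"y":0,"z":-0.02,"ax":0,"ay":0,"az":0}]'
python3 - <<'E'
from h import *
go(0,35,.081,0)
for n,(r,c) in dict(top=((180,320),(220,370)),scene=((160,320),(250,420))).items():
    im=imaging.read_camera(n);cv2.imwrite(f'pics/{n}2.png',cv2.resize(im[r[0]:r[1],c[0]:c[1],::-1],None,fx=4,fy=4,interpolation=cv2.INTER_CUBIC)[:600])
E
```

```text
time_s: 5.2
tcp_pos: [0.6648, 0.0157, 0.1217]
ee_rot: [-0.0, 0.338, 0.941, -0.0]
contact_force: [1.4, 1.0, 0.1]
opening: 0.0143
grip_force: 0.0
t 5.2 world d [-0.1012  0.0356 -0.0407] tool shift [ 0.1007 -0.0369  0.0407] rotvec [-0.     0.     1.139] in goal axes [ 0.0086 -0.1069  0.0407] tray now [106.9  26.4 121.7] F [1.4 1.  0.1]
```

View pics/top2.png

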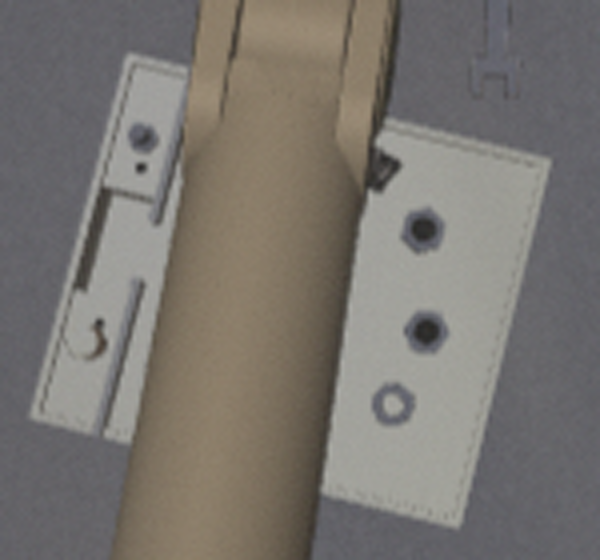

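View pics/scene2.png

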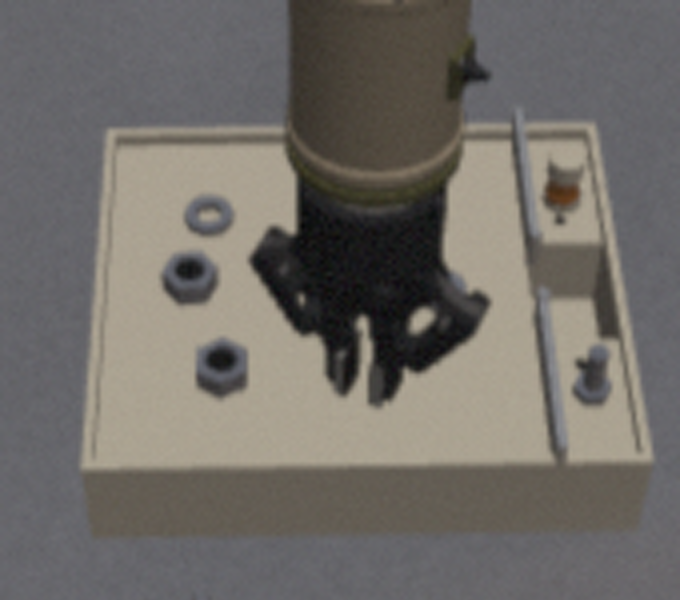

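```bash
python3 -m jog '[{"x":0.033,"y":-0.012,"z":0,"ax":0,"ay":0,"az":0},{"x":0.034,"y":-0.012,"z":0,"ax":0,"ay":0,"az":0},{"x":0.034,"y":-0.013,"z":0,"ax":0,"ay":0,"az":0},{"x":0,"y":0,"z":0,"ax":0,"ay":0,"az":0.163},{"x":0,"y":0,"z":0,"ax":0,"ay":0,"az":0.163},{"x":0,"y":0,"z":0,"ax":0,"ay":0,"az":0.163},{"x":0,"y":0,"z":0,"ax":0,"ay":0,"az":0.163},{"x":0,"y":0,"z":0,"ax":0,"ay":0,"az":0.163},{"x":0,"y":0,"z":0,"ax":0,"ay":0,"az":0.163},{"x":0,"y":0,"z":0,"ax":0,"ay":0,"az":0.161}]'
cat >> h.py <<'E'
def find(x,y,name=None,half=45):
    "dark blob in scene view near tray (x,y) mm, on white deck -> tray mm"
    T=np.load('T.npy');im=imaging.read_camera('scene');p=proj('scene',t2w(T,[x/1e3,y/1e3,.066]))[0].round().astype(int)
    if name: cv2.imwrite(name,cv2.resize(im[160:320,250:420,::-1],None,fx=4,fy=4,interpolation=cv2.INTER_CUBIC)[:600])
    w=14;c=cv2.resize(im[p[1]-w:p[1]+w+1,p[0]-w:p[0]+w+1],None,fx=5,fy=5,interpolation=cv2.INTER_CUBIC)
    i=c.astype(int);m=((i[...,0]-i[...,2])<12).astype(np.uint8)
    for k in cv2.findContours(m,cv2.RETR_EXTERNAL,cv2.CHAIN_APPROX_NONE)[0]:
        a=cv2.contourArea(k)
        if a<150: continue
        bx=cv2.boundingRect(k);u=(np.array([bx[0]+bx[2]/2,bx[1]+bx[3]/2]))/5-.5+p-w
        print('blob area',a,'box',np.array(bx[2:])/5,'tray',(w2t(T,ray('scene',u,.064))[0][:2]*1e3).round(1))
E
python3 - <<'E'
from h import *
go(0,35,.081,0)
find(0,75,'pics/scene3.png')
find(-64,-70)
E
```

```text
time_s: 6.55
tcp_pos: [0.5624, 0.0522, 0.1211]
ee_rot: [0.0, 0.794, 0.608, -0.0]
contact_force: [-0.1, 0.9, 0.3]
opening: 0.0139
grip_force: 0.0
t 6.55 world d [ 0.0012 -0.0009 -0.0401] tool shift [-0.0006  0.0014  0.0401] rotvec [-0.     0.    -0.006] in goal axes [-0.0006  0.0014  0.0401] tray now [ -1.4  35.6 121.1] F [-0.1  0.9  0.3]
blob area 2627.0 box [12.8 10.8] tray [-0.6 74.7]
blob area 646.0 box [5.4 7.8] tray [-36.7  47.5]
blob area 1667.0 box [13.8  6.4] tray [-25.6 -81.8]
blob area 2365.0 box [12.2 10.2] tray [-67.6 -70.5]
```

View pics/scene3.png

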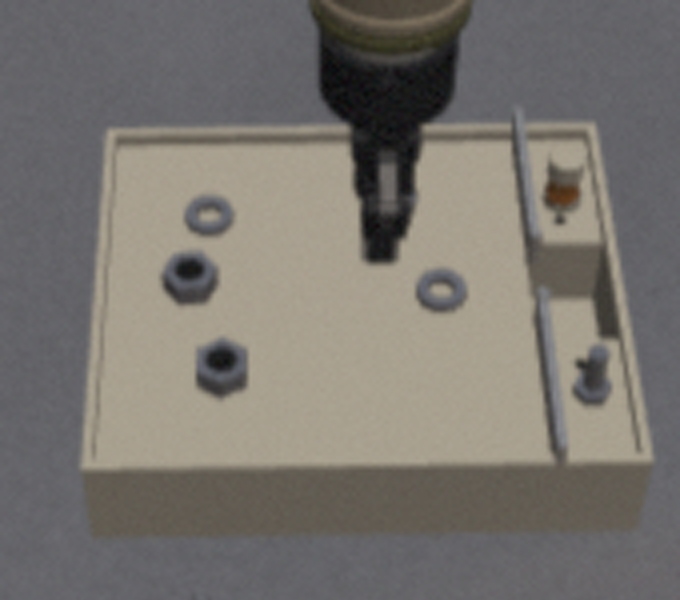

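```bash
python3 -m jog '[{"x":0,"y":0.002,"z":0.018,"ax":0,"ay":0,"az":-0.005},{"x":0,"y":0,"z":0.016,"ax":0,"ay":0,"az":0},{"x":0,"y":0,"z":0.006,"ax":0,"ay":0,"az":0},{"x":0.006,"y":0,"z":0,"ax":0,"ay":0,"az":0},{"x":0.008,"y":0,"z":0,"ax":0,"ay":0,"az":0},{"x":0.009,"y":0,"z":0,"ax":0,"ay":0,"az":0},{"x":0.009,"y":0,"z":0,"ax":0,"ay":0,"az":0},{"x":0.009,"y":0,"z":0,"ax":0,"ay":0,"az":0},{"x":0.009,"y":0,"z":0,"ax":0,"ay":0,"az":0},{"x":0.009,"y":0,"z":0,"ax":0,"ay":0,"az":0}]'
python3 - <<'E'
from h import *
go(0.5,116,.081,0)
E
```

```text
time_s: 7.9
tcp_pos: [0.5791, 0.1098, 0.0813]
ee_rot: [0.0, 0.791, 0.612, -0.0]
contact_force: [0.3, -0.6, 0.5]
opening: 0.014
grip_force: 0.1
t 7.9 world d [ 0.0056  0.0197 -0.0003] tool shift [0.0205 0.0005 0.0003] rotvec [-0.     0.     0.005] in goal axes [0.0205 0.0004 0.0003] tray now [ 0.1 95.5 81.3] F [ 0.3 -0.6  0.5]
```

```bash
python3 -m jog '[{"x":0.007,"y":0,"z":0,"ax":0,"ay":0,"az":0},{"x":0.006,"y":0,"z":0,"ax":0,"ay":0,"az":0},{"x":0.004,"y":0,"z":0,"ax":0,"ay":0,"az":0},{"x":0.003,"y":0,"z":0,"ax":0,"ay":0,"az":0},{"x":0.001,"y":0,"z":0,"ax":0,"ay":0,"az":0},{"x":0,"y":0,"z":0,"ax":0,"ay":0,"az":0},{"x":-0.03,"y":0,"z":-0.01,"ax":0,"ay":0,"az":0},{"x":-0.04,"y":0,"z":-0.02,"ax":0,"ay":0,"az":0},{"x":-0.02,"y":0,"z":-0.01,"ax":0,"ay":0,"az":0},{"x":0,"y":0,"z":0,"ax":0,"ay":0,"az":0}]'
python3 - <<'E'
from h import *
find(0,130,'pics/scene4.png')
# C: target (0,75)
c=np.array([-64.3,-70.5]);t=np.array([0,75.]);d=(t-c)/np.linalg.norm(t-c);a=np.degrees(np.arctan2(-d[0],d[1]));print(d,a,np.linalg.norm(t-c))
go(*(c-38*d),.12,a)
E
```

```text
time_s: 9.15
tcp_pos: [0.562, 0.0404, 0.1224]
ee_rot: [0.0, 0.792, 0.611, 0.001]
contact_force: [-0.1, 0.8, -0.7]
opening: 0.0142
grip_force: 0.0
blob area 1954.5 box [13.2 14.6] tray [ 21.3 146.8]
blob area 629.0 box [4.4 9.4] tray [-35.9 134.7]
[0.40421277 0.91466498] -23.841804866087852 159.07463657038477
t 9.2 world d [-0.1111 -0.1066 -0.0015] tool shift [-0.1311 -0.0807  0.0013] rotvec [ 0.    -0.001  0.42 ] in goal axes [-0.1526 -0.0203  0.0015] tray now [  0.6  26.1 121.5] F [0.1 1.3 0.9]
```

View pics/scene4.png

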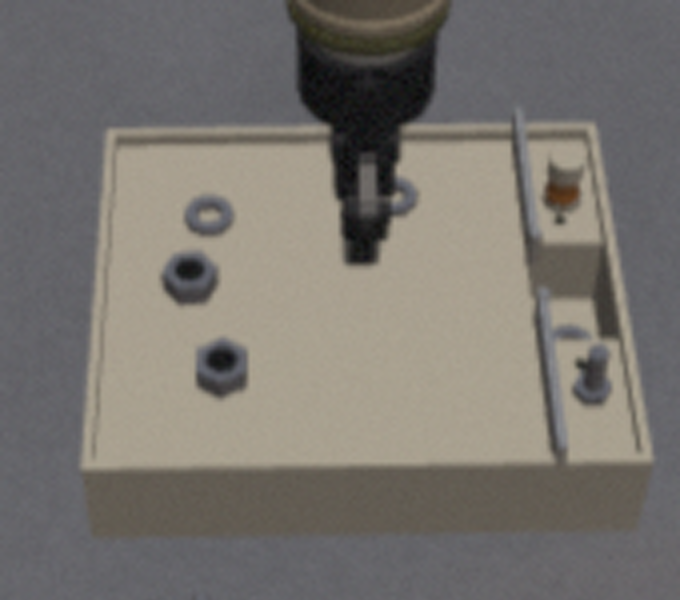

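```bash
python3 -m jog '[{"x":-0.0328,"y":-0.0202,"z":0,"ax":0,"ay":0,"az":0},{"x":-0.0328,"y":-0.0202,"z":0,"ax":0,"ay":0,"az":0},{"x":-0.0328,"y":-0.0202,"z":0,"ax":0,"ay":0,"az":0},{"x":-0.0328,"y":-0.0202,"z":0,"ax":0,"ay":0,"az":0},{"x":0,"y":0,"z":0,"ax":0,"ay":0,"az":0.14},{"x":0,"y":0,"z":0,"ax":0,"ay":0,"az":0.14},{"x":0,"y":0,"z":0,"ax":0,"ay":0,"az":0.14},{"x":0,"y":0,"z":0.015,"ax":0,"ay":0,"az":0},{"x":0,"y":0,"z":0.01,"ax":0,"ay":0,"az":0},{"x":0,"y":0,"z":0,"ax":0,"ay":0,"az":0}]'
python3 - <<'E'
from h import *
go(-25.4*.404,75-25.4*.915,.081,-23.84)
E
```

```text
time_s: 10.45
tcp_pos: [0.4497, -0.0643, 0.0949]
ee_rot: [-0.0, 0.9, 0.435, -0.001]
contact_force: [-0.0, 1.0, -0.1]
opening: 0.0139
grip_force: 0.0
t 10.45 world d [ 0.1082  0.1344 -0.0139] tool shift [0.1726 0.0012 0.0135] rotvec [-0.002  0.002  0.003] in goal axes [0.1726 0.0007 0.0139] tray now [ -80.7 -105.8   94.9] F [-0.   1.  -0.1]
```

```bash
python3 -m jog '[{"x":0,"y":0.0005,"z":0.008,"ax":0,"ay":0,"az":0},{"x":0,"y":0.0005,"z":0.0055,"ax":0,"ay":0,"az":0},{"x":0,"y":0,"z":0,"ax":0,"ay":0,"az":0},{"x":0.005,"y":0,"z":0,"ax":0,"ay":0,"az":0},{"x":0.007,"y":0,"z":0,"ax":0,"ay":0,"az":0},{"x":0.01,"y":0,"z":0,"ax":0,"ay":0,"az":0},{"x":0.011,"y":0,"z":0,"ax":0,"ay":0,"az":0},{"x":0.011,"y":0,"z":0,"ax":0,"ay":0,"az":0},{"x":0.011,"y":0,"z":0,"ax":0,"ay":0,"az":0},{"x":0.011,"y":0,"z":0,"ax":0,"ay":0,"az":0}]'
python3 - <<'E'
from h import *
go(-25.4*.404,75-25.4*.915,.081,-23.84)
E
```

```text
time_s: 11.7
tcp_pos: [0.493, -0.0128, 0.0828]
ee_rot: [0.0, 0.901, 0.434, -0.0]
contact_force: [-0.5, -0.0, 0.3]
opening: 0.014
grip_force: 0.1
t 11.7 world d [ 0.0649  0.0829 -0.0018] tool shift [ 0.1053 -0.0009  0.0017] rotvec [-0.     0.     0.001] in goal axes [ 0.1053 -0.001   0.0018] tray now [-51.9 -45.   82.8] F [-0.5 -0.   0.3]
```

```bash
python3 -m jog '[{"x":0.011,"y":0,"z":0.001,"ax":0,"ay":0,"az":0},{"x":0.011,"y":0,"z":0,"ax":0,"ay":0,"az":0},{"x":0.011,"y":0,"z":0,"ax":0,"ay":0,"az":0},{"x":0.011,"y":0,"z":0,"ax":0,"ay":0,"az":0},{"x":0.011,"y":0,"z":0,"ax":0,"ay":0,"az":0},{"x":0.011,"y":0,"z":0,"ax":0,"ay":0,"az":0},{"x":0.011,"y":0,"z":0,"ax":0,"ay":0,"az":0},{"x":0.011,"y":0,"z":0,"ax":0,"ay":0,"az":0},{"x":0.009,"y":0,"z":0,"ax":0,"ay":0,"az":0},{"x":0.007,"y":0,"z":0,"ax":0,"ay":0,"az":0}]'
python3 -m jog '[{"x":0.003,"y":0,"z":0,"ax":0,"ay":0,"az":0},{"x":0,"y":0,"z":0,"ax":0,"ay":0,"az":0},{"x":-0.01,"y":0,"z":0,"ax":0,"ay":0,"az":0},{"x":-0.015,"y":0,"z":-0.02,"ax":0,"ay":0,"az":0},{"x":0,"y":0,"z":-0.02,"ax":0,"ay":0,"az":-0.14},{"x":0,"y":0,"z":0,"ax":0,"ay":0,"az":-0.14},{"x":0,"y":0,"z":0,"ax":0,"ay":0,"az":-0.14},{"x":0,"y":0,"z":0,"ax":0,"ay":0,"az":0},{"x":0,"y":0,"z":0,"ax":0,"ay":0,"az":0},{"x":0,"y":0,"z":0,"ax":0,"ay":0,"az":0}]'
python3 - <<'E'
from h import *
go(0.5,35,.081,0)
find(0,75)
E
```

```text
time_s: 12.95
tcp_pos: [0.5577, 0.0683, 0.0817]
ee_rot: [0.0, 0.901, 0.434, -0.0]
contact_force: [-0.0, 0.2, 1.0]
opening: 0.0139
grip_force: 0.1
time_s: 14.2
tcp_pos: [0.5435, 0.0504, 0.1217]
ee_rot: [-0.0, 0.791, 0.611, -0.0]
contact_force: [0.2, -0.2, -0.8]
opening: 0.0142
grip_force: 0.0
t 14.2 world d [ 0.0206  0.0007 -0.0407] tool shift [0.0059 0.0198 0.0407] rotvec [-0.     0.     0.003] in goal axes [0.006  0.0197 0.0407] tray now [-19.2  29.  121.7] F [ 0.2 -0.2 -0.8]
blob area 2640.0 box [12.8 10.6] tray [-0.3 75.7]
```

```bash
python3 -m jog '[{"x":0.003,"y":0.01,"z":0.01,"ax":0,"ay":0,"az":0},{"x":0.003,"y":0.0098,"z":0.014,"ax":0,"ay":0,"az":0},{"x":0,"y":0,"z":0.0165,"ax":0,"ay":0,"az":0},{"x":0,"y":0,"z":0,"ax":0,"ay":0,"az":0},{"x":0.006,"y":0,"z":0,"ax":0,"ay":0,"az":0},{"x":0.009,"y":0,"z":0,"ax":0,"ay":0,"az":0},{"x":0.011,"y":0,"z":0,"ax":0,"ay":0,"az":0},{"x":0.011,"y":0,"z":0,"ax":0,"ay":0,"az":0},{"x":0.011,"y":0,"z":0,"ax":0,"ay":0,"az":0},{"x":0.011,"y":0,"z":0,"ax":0,"ay":0,"az":0}]'
python3 - <<'E'
from h import *
go(0.5,116,.081,0)
E
```

```text
time_s: 15.5
tcp_pos: [0.5793, 0.1095, 0.0813]
ee_rot: [-0.0, 0.791, 0.612, 0.0]
contact_force: [0.5, -0.7, 0.2]
opening: 0.0141
grip_force: 0.1
t 15.5 world d [ 0.0054  0.0199 -0.0003] tool shift [0.0207 0.0003 0.0003] rotvec [-0.    -0.     0.005] in goal axes [0.0207 0.0002 0.0003] tray now [ 0.3 95.3 81.3] F [ 0.5 -0.7  0.2]
```

```bash
python3 -m jog '[{"x":0.007,"y":0,"z":0,"ax":0,"ay":0,"az":0},{"x":0.006,"y":0,"z":0,"ax":0,"ay":0,"az":0},{"x":0.004,"y":0,"z":0,"ax":0,"ay":0,"az":0},{"x":0.003,"y":0,"z":0,"ax":0,"ay":0,"az":0},{"x":0.001,"y":0,"z":0,"ax":0,"ay":0,"az":0},{"x":0,"y":0,"z":0,"ax":0,"ay":0,"az":0},{"x":-0.03,"y":0,"z":-0.01,"ax":0,"ay":0,"az":0},{"x":-0.04,"y":0,"z":-0.02,"ax":0,"ay":0,"az":0},{"x":-0.02,"y":0,"z":-0.01,"ax":0,"ay":0,"az":0},{"x":0,"y":0,"z":0,"ax":0,"ay":0,"az":0}]'
python3 - <<'E'
from h import *
find(0,130);find(0,75)
c=np.array([-79.7,48.1]);t=np.array([0,75.]);d=(t-c)/np.linalg.norm(t-c);a=np.degrees(np.arctan2(-d[0],d[1]));print(d,a,np.linalg.norm(t-c),c-38*d)
go(*(c-38*d),.12,a)
E
```

```text
time_s: 16.75
tcp_pos: [0.5621, 0.0399, 0.1224]
ee_rot: [0.0, 0.792, 0.611, 0.001]
contact_force: [0.7, -0.1, -0.0]
opening: 0.0141
grip_force: 0.0
blob area 2301.0 box [13.4 15. ] tray [ 20.6 146.6]
blob area 677.0 box [4.4 9.2] tray [-36.2 134.7]
[0.94748778 0.31979198] -71.34965452447092 84.1171801714727 [-115.7045355    35.94790458]
t 16.85 world d [-0.1099  0.0385 -0.0009] tool shift [ 0.0099 -0.116   0.001 ] rotvec [-1.000e-03 -1.000e-03  1.251e+00] in goal axes [-0.107  -0.0458  0.0009] tray now [  0.4  26.8 120.9] F [-0.1  1.1  0.2]
```

```bash
python3 -m jog '[{"x":0.0033,"y":-0.0387,"z":0,"ax":0,"ay":0,"az":0},{"x":0.0033,"y":-0.0387,"z":0,"ax":0,"ay":0,"az":0},{"x":0.0033,"y":-0.0387,"z":0,"ax":0,"ay":0,"az":0},{"x":0,"y":0,"z":0,"ax":0,"ay":0,"az":0.179},{"x":0,"y":0,"z":0,"ax":0,"ay":0,"az":0.179},{"x":0,"y":0,"z":0,"ax":0,"ay":0,"az":0.179},{"x":0,"y":0,"z":0,"ax":0,"ay":0,"az":0.179},{"x":0,"y":0,"z":0,"ax":0,"ay":0,"az":0.179},{"x":0,"y":0,"z":0,"ax":0,"ay":0,"az":0.179},{"x":0,"y":0,"z":0,"ax":0,"ay":0,"az":0.177}]'
python3 - <<'E'
from h import *
go(-115.7,35.9,.081,-71.35);go(-25.4*.947,75-25.4*.32,.081,-71.35)
E
```

```text
time_s: 18.1
tcp_pos: [0.4517, 0.0823, 0.1208]
ee_rot: [0.0, 0.999, 0.032, -0.0]
contact_force: [0.2, 0.3, 0.4]
opening: 0.0138
grip_force: 0.0
t 18.1 world d [ 0.0003 -0.0006 -0.0398] tool shift [0.0002 0.0006 0.0398] rotvec [ 0.001  0.001 -0.004] in goal axes [0.0002 0.0007 0.0398] tray now [-116.1   36.5  120.8] F [0.2 0.3 0.4]
t 18.1 world d [ 0.0968  0.0059 -0.0398] tool shift [0.097  0.0003 0.0397] rotvec [ 0.001  0.001 -0.004] in goal axes [0.097  0.0006 0.0398] tray now [-116.1   36.5  120.8] F [0.2 0.3 0.4]
```

```bash
python3 -m jog '[{"x":0,"y":0.0005,"z":0.016,"ax":0,"ay":0,"az":0},{"x":0,"y":0,"z":0.016,"ax":0,"ay":0,"az":0},{"x":0,"y":0,"z":0.008,"ax":0,"ay":0,"az":0},{"x":0,"y":0,"z":0,"ax":0,"ay":0,"az":0},{"x":0.005,"y":0,"z":0,"ax":0,"ay":0,"az":0},{"x":0.007,"y":0,"z":0,"ax":0,"ay":0,"az":0},{"x":0.01,"y":0,"z":0,"ax":0,"ay":0,"az":0},{"x":0.01,"y":0,"z":0,"ax":0,"ay":0,"az":0},{"x":0.01,"y":0,"z":0,"ax":0,"ay":0,"az":0},{"x":0.01,"y":0,"z":0,"ax":0,"ay":0,"az":0}]'
python3 - <<'E'
from h import *
go(-25.4*.947,75-25.4*.32,.081,-71.35)
E
```

```text
time_s: 19.35
tcp_pos: [0.5046, 0.0834, 0.0812]
ee_rot: [0.0, 0.999, 0.033, -0.0]
contact_force: [-1.2, 0.4, 0.9]
opening: 0.0138
grip_force: 0.2
t 19.35 world d [ 0.0439  0.0048 -0.0002] tool shift [ 0.0441 -0.0019  0.0002] rotvec [ 0.     0.    -0.001] in goal axes [ 0.0441 -0.0019  0.0002] tray now [-65.3  51.   81.2] F [-1.2  0.4  0.9]
```

```bash
python3 -m jog '[{"x":0.009,"y":-0.0005,"z":0,"ax":0,"ay":0,"az":0},{"x":0.009,"y":-0.0005,"z":0,"ax":0,"ay":0,"az":0},{"x":0.009,"y":-0.0005,"z":0,"ax":0,"ay":0,"az":0},{"x":0.008,"y":0,"z":0,"ax":0,"ay":0,"az":0},{"x":0.006,"y":0,"z":0,"ax":0,"ay":0,"az":0},{"x":0.003,"y":0,"z":0,"ax":0,"ay":0,"az":0},{"x":0,"y":0,"z":0,"ax":0,"ay":0,"az":0},{"x":-0.012,"y":0,"z":0,"ax":0,"ay":0,"az":0},{"x":-0.03,"y":0,"z":-0.02,"ax":0,"ay":0,"az":0},{"x":-0.02,"y":0,"z":-0.02,"ax":0,"ay":0,"az":0}]'
python3 -m jog '[{"x":0,"y":0,"z":0,"ax":0,"ay":0,"az":-0.178},{"x":0,"y":0,"z":0,"ax":0,"ay":0,"az":-0.178},{"x":0,"y":0,"z":0,"ax":0,"ay":0,"az":-0.178},{"x":0,"y":0,"z":0,"ax":0,"ay":0,"az":-0.178},{"x":0,"y":0,"z":0,"ax":0,"ay":0,"az":-0.178},{"x":0,"y":0,"z":0,"ax":0,"ay":0,"az":-0.178},{"x":0,"y":0,"z":0,"ax":0,"ay":0,"az":-0.178},{"x":-0.005,"y":0.03,"z":0,"ax":0,"ay":0,"az":0},{"x":-0.005,"y":0.03,"z":0,"ax":0,"ay":0,"az":0},{"x":0,"y":0,"z":0,"ax":0,"ay":0,"az":0}]'
python3 - <<'E'
from h import *
go(0.5,35,.081,0)
find(0,75)
E
```

```text
time_s: 20.6
tcp_pos: [0.4835, 0.0833, 0.121]
ee_rot: [-0.0, 0.999, 0.033, -0.001]
contact_force: [0.1, -0.0, 0.8]
opening: 0.0136
grip_force: 0.0
time_s: 21.85
tcp_pos: [0.5417, 0.0573, 0.1213]
ee_rot: [0.001, 0.793, 0.609, -0.0]
contact_force: [0.1, 0.3, 0.1]
opening: 0.0139
grip_force: 0.0
t 21.85 world d [ 0.0224 -0.0061 -0.0403] tool shift [-0.0001  0.0232  0.0403] rotvec [ 0.001  0.001 -0.002] in goal axes [-0.0002  0.0232  0.0403] tray now [-22.7  35.2 121.3] F [0.1 0.3 0.1]
blob area 2623.5 box [12.8 10.8] tray [-2.  73.8]
```

```bash
python3 -m jog '[{"x":0,"y":0.012,"z":0.01,"ax":0,"ay":0,"az":0},{"x":0,"y":0.011,"z":0.014,"ax":0,"ay":0,"az":0},{"x":0,"y":0,"z":0.0162,"ax":0,"ay":0,"az":0},{"x":0,"y":0,"z":0,"ax":0,"ay":0,"az":0},{"x":0.006,"y":0,"z":0,"ax":0,"ay":0,"az":0},{"x":0.009,"y":0,"z":0,"ax":0,"ay":0,"az":0},{"x":0.011,"y":0,"z":0,"ax":0,"ay":0,"az":0},{"x":0.011,"y":0,"z":0,"ax":0,"ay":0,"az":0},{"x":0.011,"y":0,"z":0,"ax":0,"ay":0,"az":0},{"x":0.011,"y":0,"z":0,"ax":0,"ay":0,"az":0}]'
python3 - <<'E'
from h import *
go(0.5,116,.081,0)
E
```

```text
time_s: 23.15
tcp_pos: [0.5787, 0.1108, 0.081]
ee_rot: [0.0, 0.792, 0.61, -0.0]
contact_force: [-0.3, -0.7, -0.1]
opening: 0.0143
grip_force: 0.2
t 23.15 world d [ 0.006   0.0187 -0.    ] tool shift [0.0196 0.001  0.    ] rotvec [-0.  0.  0.] in goal axes [0.0196 0.001  0.    ] tray now [-0.5 96.4 81. ] F [-0.3 -0.7 -0.1]
```

Push it through, then rise well clear for a final look.

```bash
python3 -m jog '[{"x":0.007,"y":0.0005,"z":0,"ax":0,"ay":0,"az":0},{"x":0.006,"y":0.0005,"z":0,"ax":0,"ay":0,"az":0},{"x":0.004,"y":0,"z":0,"ax":0,"ay":0,"az":0},{"x":0.002,"y":0,"z":0,"ax":0,"ay":0,"az":0},{"x":0.001,"y":0,"z":0,"ax":0,"ay":0,"az":0},{"x":0,"y":0,"z":0,"ax":0,"ay":0,"az":0},{"x":-0.03,"y":0,"z":-0.01,"ax":0,"ay":0,"az":0},{"x":-0.04,"y":0,"z":-0.04,"ax":0,"ay":0,"az":0},{"x":-0.04,"y":0,"z":-0.04,"ax":0,"ay":0,"az":0},{"x":-0.02,"y":0,"z":-0.04,"ax":0,"ay":0,"az":0}]'
python3 -m jog '[{"x":0,"y":0,"z":0,"ax":0,"ay":0,"az":0},{"x":0,"y":0,"z":0,"ax":0,"ay":0,"az":0},{"x":0,"y":0,"z":0,"ax":0,"ay":0,"az":0},{"x":0,"y":0,"z":0,"ax":0,"ay":0,"az":0},{"x":0,"y":0,"z":0,"ax":0,"ay":0,"az":0},{"x":0,"y":0,"z":0,"ax":0,"ay":0,"az":0},{"x":0,"y":0,"z":0,"ax":0,"ay":0,"az":0},{"x":0,"y":0,"z":0,"ax":0,"ay":0,"az":0},{"x":0,"y":0,"z":0,"ax":0,"ay":0,"az":0},{"x":0,"y":0,"z":0,"ax":0,"ay":0,"az":0}]'
python3 - <<'E'
from h import *
a=imaging.read_camera('scene')[170:300,300:420,::-1];b=imaging.read_camera('top')[180:320,220:300,::-1]
a=cv2.resize(a,None,fx=3.5,fy=3.5,interpolation=cv2.INTER_CUBIC);b=cv2.resize(b,None,fx=3.25,fy=3.25,interpolation=cv2.INTER_CUBIC)
cv2.imwrite('pics/end.png',np.hstack([a,b[:455]]))
E
```

```text
time_s: 24.4
tcp_pos: [0.5501, -0.0013, 0.2128]
ee_rot: [0.0, 0.794, 0.608, -0.0]
contact_force: [0.6, 0.5, 0.6]
opening: 0.0142
grip_force: 0.0
time_s: 25.65
tcp_pos: [0.5514, 0.0033, 0.2111]
ee_rot: [0.0, 0.792, 0.61, 0.0]
contact_force: [0.1, -0.2, -0.6]
opening: 0.0142
grip_force: 0.0
```

View pics/end.png

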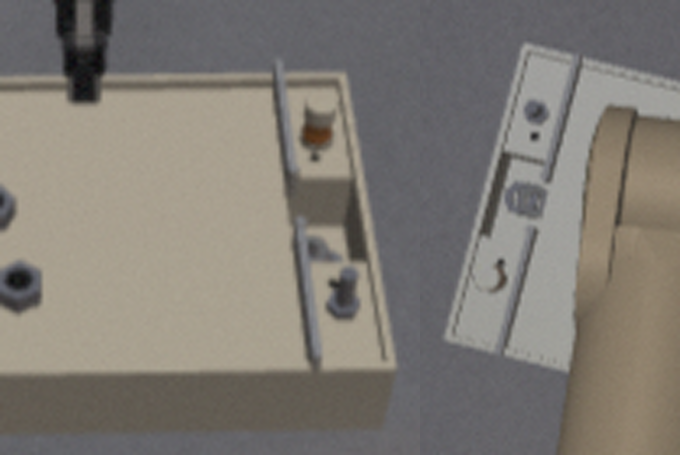

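The final view shows the deck clear of washers. They lie piled in the slot (right half, about (525,200)), and the nuts, vial and bolt are still in place.

```bash
python3 -c "
from rig import order
print(order.job_done())"
```

```text
the job is handed in; nothing more can be done
None
```

All three washers were pushed one at a time through the gate and dropped into the slot; the nuts, vial and bolt look unmoved in the last picture, and the job was handed in at about 26 s.

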